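Unpack a manifold and set its spacer plate aside

TASK

Unpack the top layer of the stack: put the loose brass manifold that lies on top into the empty metal tray, lying flat with its three ports up as it lies now. Then take the plywood spacer plate that was under it and lay it flat and squared up on the pile of spacer plates of the same kind. Set both down, do not drop them.

Things in the scene. Friction and masses are not known exactly. Their poses are not given: they have to be found in the camera images.
- manifold_mid (a point): Centre (half-way up) of the loose brass manifold on top of the stack: a bar 110 long, 34 wide and 34 mm high, with a round collar (27 mm diameter, 14 mm long) on each end, 138 mm long in all; about 0.6 kg. x runs along its length, y across its width, z up; three dark round ports in its top. It lies lengthwise on the spacer plate, its centre about 81 mm above the bench. Its sides are clear to grip across the width at the middle.
- plate_mid (a point): Centre (half-way up) of the loose plywood spacer plate under that manifold: 150 long (x), 56 wide (y), 10 mm thick (z), about 0.07 kg. Its centre is about 59 mm above the bench. It rests on a second manifold of the same size, which is clipped to a wooden skid 50 mm wide and 20 mm high and stays there; the plate overhangs that manifold by 11 mm on each long side, so it can be gripped across its width.
- pile_top (a point): Centre of the top face of the upper one of two loose spacer plates (each 150 x 56 x 10 mm, same as the plate to be moved) that lie as a pile on another wooden skid, 160 x 50 x 20 mm. x along the plate's length, y across, z up; this point is about 40 mm above the bench. Not the square boards and not the round steel blanks.
- tray_mid (a point): Centre of the inner floor of the empty metal tray (fixed to the bench), 4 mm above the bench. Inside it is 202 long (x) and 152 mm wide (y); walls 4 mm thick, rims 30 mm above the bench. A tray of the same kind with fittings in it stands beside it, on either side.
Mind the look-alikes: they are no part of the job. Leave any blue look-alike of the part that bears manifold_mid alone.

How it is judged:
By the outcome, as a careful person would: the job done as asked, in the order asked, and still so for the second after the job is handed in, with the robot touching nothing.
It also fails if it takes over 64 s, if anything falls off the work surface, if the arm or the gripper's body presses on something with over 40 N, if the wrist force passes 120 N, or if a joint passes its speed limit or range.

ROBOT

A 6-joint arm with a two-finger parallel gripper is mounted at the origin on the work surface. World frame = base frame: x ahead of the robot, y to its left, z up, the work surface at z = 0. Lengths are in m, angles in rad, forces in N, time in s.
With the tool pointing down it reaches from about 0.4 to 0.825 m from the base axis. Payload 7 kg.
Tool frame: the origin (TCP) lies on the mounting face of the last link; the fingertips stand 178 mm ahead of it and the grasp point (between the pads) lies 159 mm ahead of it; z points along the fingers, y is the direction in which the jaws open and shut (so a half turn about z gives the same grasp; the last joint's range is limited). The gripper opens to 88 mm and grips with 3 to 60 N. Pads are 19 mm wide; open, the fingers measure 130 mm over their backs; the gripper's body (78 mm by 193 mm) begins 47 mm behind the grasp point.
Start: joints at [-0.932, 0.359, 0.012, 0, -1.224, -0.288], TCP at [0.232, -0.634, 0.405] pointing down, gripper open.
Joint ranges: [-3.07, 3.07], [-1.43, 2.12], [-1.02, 1.25], [-3.03, 1.67], [-3.05, -0], [-3.03, 3.03]. Speed limits (rad/s): [2.39, 2.39, 3.01, 3.14, 3.14, 3.14].

INTERFACE

Orientations are given as a rotation vector (axis times angle).
In Python, from bench import ctrl, vision gives the robot as it stands.
- The arm moves only by the tool carry_out, never from a script. Its argument "moves" is a list of rows, each a list of 3 entries, a list of its own where there are three numbers: the shift along the world's x, y, z in m, then the turn about the world's z in degrees, then the closure, from -1 (fully open) to 1 (shut). A call has 1 to 10 rows; each row shifts and turns the commanded pose from where the row before left it; what a row does not reach is not made up. A row lasts 1/8 s, in which the tool goes at most 62.5 mm and 10.7 degrees, less where a joint would pass 70% of its speed; a pose out of reach is approached as far as the arm can. A call is refused whole if a number of a shift passes 0.0625 or a number of a turn 10.7, either way. A call with a gripper value outside its range is refused whole. The fingers move at their own pace and stop on an object; "force" is the grip in N (left out, the last holds). Time passes only in rows, so rows that do not move let the fingers close. It gives the time, the measured TCP pose, the force and the opening at its end, in the units of the state.
- ctrl.sense(): the state, without advancing time (a new reading comes with each control period).
- vision.grab_frame(name): name is "side" or "top"; returns (picture, depth): 480x640x3 uint8, red, green, blue; 480x640 float32, m along the optical axis (not along the pixel's ray), 0 where there is no reading.
- vision.camera_info(name): a dict with "fx", "fy", "cx", "cy" (pixels), "R" (3x3) and "t" (3): a world point X has camera coordinates R X + t. Camera axes: x right, y down, z forward; pixel columns grow to the right and rows downward; lengths in m; the calibration is good to about 2 mm. A picture is of the moment at which its call begins. camera_info takes no time and is no camera call.
- ctrl.close_job(): hands the job in, once; it reports no verdict.
The state is a dict: "time_s": time; "qpos": joint angles; "dq": joint speeds; "tau": joint torques, N m; "position": TCP position; "ee_rot": TCP orientation; "ft_force": force on the tool from outside, world axes, zero at the start; "ft_torque": the same for the moment, N m; "finger_gap": finger opening in m.
Only numpy, scipy, OpenCV 4.12 (cv2) and the standard library are available. Lean on these libraries where they do the work, as an engineer would, in place of code of your own. Each camera call takes 0.05 s, during which the arm holds its last target.

## Working session

There is one attempt and no reset: what is moved stays moved. The work goes in short steps, Python scripts to look and compute and a tool call to move; the robot and the scene stay as the last step left them, time stands still between calls to the robot, and variables do not carry over. Pictures are saved under pics/ and viewed, and the job is handed in when it is done.

Besides the shell and the picture viewer there is one more tool, called after "Request:" as name(argument=value, ...) on one line, values as JSON. carry_out: Moves the arm, as the interface text tells. Its arguments: {"type":"object","properties":{"moves":{"type":"array","items":{"type":"array"}},"force":{"type":"number"}},"required":["moves"]}

```bash
mkdir -p pics; ls; python3 - <<'E'
from bench import ctrl, vision
import cv2,numpy as np
s=ctrl.sense();print(s)
for n in("top","side"):
    p,d=vision.grab_frame(n);np.savez(f"{n}0.npz",p=p,d=d)
    cv2.imwrite(f"pics/{n}0.png",p[:,:,::-1]);c=vision.camera_info(n);print(n,c,(d>0).mean())
E
```

```text
pics
{'time_s': 0.0, 'qpos': array([-9.31914385e-01,  3.59371672e-01,  1.10790670e-02, -3.66478496e-04,
       -1.22411571e+00, -2.88094490e-01]), 'dq': array([-0.00093397,  0.00026944, -0.0004778 ,  0.00077153, -0.0016064 ,
       -0.00074163]), 'tau': array([ 2.26515564e-03, -5.82724142e+01,  2.93050933e+01,  6.99721009e+00,
        6.93308990e-03, -1.43171255e-04]), 'position': array([ 0.23188565, -0.63371016,  0.40373815]), 'ee_rot': array([ 5.47929690e-01, -3.09302115e+00, -2.50661537e-03]), 'ft_force': array([ 0.21318237,  0.81586502, -0.2394104 ]), 'ft_torque': array([-0.00234184, -0.04841059, -0.02504218]), 'finger_gap': 0.08782144604554772}
top {'fx': 567.5110721598977, 'fy': 567.5110721598977, 'cx': 330.1548615191506, 'cy': 237.5384803712913, 'R': array([[ 0.01714272, -0.99985254, -0.00100915],
       [-0.99029146, -0.01683953, -0.13798281],
       [ 0.13794547,  0.00336475, -0.99043411]]), 't': array([-0.0553226 ,  0.44533868,  1.38238733])} 0.9961588541666667
side {'fx': 503.8409836377062, 'fy': 503.8409836377062, 'cx': 310.5087064723004, 'cy': 241.94183975369853, 'R': array([[-0.88574003, -0.46403254, -0.01176457],
       [-0.29358448,  0.57966225, -0.76013146],
       [ 0.3595452 , -0.66982496, -0.64966281]]), 't': array([0.37387725, 0.22556586, 1.04790954])} 0.99603515625
```

View pics/top0.png

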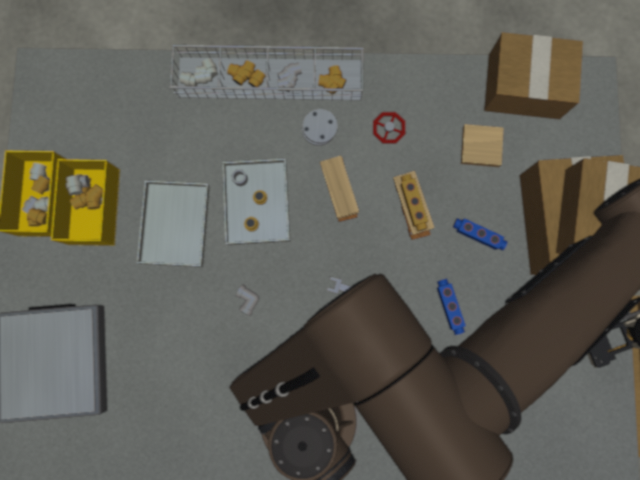

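View pics/side0.png

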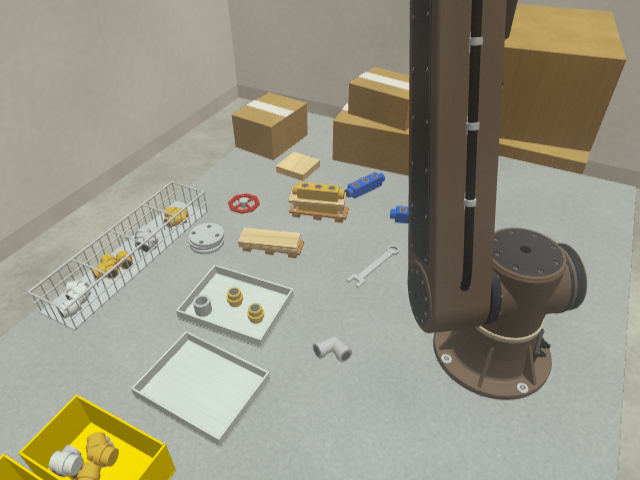

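The top view shows the stack with the brass manifold at about (413,204), the plate pile at (340,188), the empty tray at (174,224), and the filled tray at (256,201). The side view agrees: stack (318,197), pile (271,241), empty tray (201,385).

```bash
cat > h.py <<'E'
import numpy as np,cv2
from bench import vision
def cloud(n,d):
    c=vision.camera_info(n);v,u=np.mgrid[:480,:640]
    P=np.stack([(u-c['cx'])/c['fx']*d,(v-c['cy'])/c['fy']*d,d],-1)
    W=(P-c['t'])@np.array(c['R']); W[d==0]=np.nan
    return W
def proj(n,X):
    c=vision.camera_info(n);p=np.array(c['R'])@X+c['t'];return p[0]/p[2]*c['fx']+c['cx'],p[1]/p[2]*c['fy']+c['cy']
def ray(n,uv,z):
    c=vision.camera_info(n);R=np.array(c['R']);uv=np.atleast_2d(uv).astype(float)
    d=np.c_[(uv[:,0]-c['cx'])/c['fx'],(uv[:,1]-c['cy'])/c['fy'],np.ones(len(uv))]@R
    o=-R.T@c['t'];return o+d*((z-o[2])/d[:,2])[:,None]
def rect(pts):
    (cx,cy),(w,h),a=cv2.minAreaRect((np.asarray(pts)[:,:2]*1000).astype(np.float32))
    if w<h: w,h,a=h,w,a+90
    return "c=(%.1f,%.1f) L=%.1f W=%.1f ang=%.1f"%(cx,cy,w,h,(a+90)%180-90)
E
python3 - <<'E'
from h import *
B={'top':{'stack':(390,165,440,245),'pile':(315,150,365,225),'tray':(130,175,215,272),'bench':(280,215,330,260)},'side':{'stack':(285,175,355,225),'pile':(232,222,306,260),'tray':(128,328,274,440),'bench':(290,340,310,360)}}
for n in B:
    f=np.load(f'{n}0.npz');W=cloud(n,f['d'])
    for k,(a,b,c,d) in B[n].items():
        w=W[b:d,a:c].reshape(-1,3);w=w[~np.isnan(w[:,0])];z=w[:,2]*1000
        print(n,k,[ (int(e),int(m)) for m,e in zip(*np.histogram(z,np.arange(-6,110,4))) if m>0])
        for lo,hi in {'stack':[(90,104),(60,70),(15,25)],'pile':[(36,46)],'tray':[(26,36),(2,8)],'bench':[]}[k]:
            s=w[(z>lo)&(z<hi)]
            if len(s)>10: print('  ',lo,hi,len(s),rect(s),'zmed %.1f'%(np.median(s[:,2])*1e3))
    for b,s in (('stack',8),('pile',8)):
        a,b_,c,d=B[n][b];cv2.imwrite(f'pics/{n}_{b}.png',cv2.resize(f['p'][b_:d,a:c,::-1],None,fx=s,fy=s,interpolation=cv2.INTER_CUBIC)[:600,:800])
E
```

```text
top stack [(-6, 286), (-2, 1019), (2, 895), (6, 182), (10, 18), (14, 31), (18, 67), (22, 43), (26, 8), (34, 2), (50, 2), (54, 12), (58, 62), (62, 253), (66, 186), (70, 34), (74, 16), (78, 19), (82, 25), (86, 40), (90, 72), (94, 210), (98, 342), (102, 125)]
   90 104 719 c=(528.1,-248.6) L=138.1 W=35.1 ang=16.8 zmed 98.8
   60 70 478 c=(532.8,-250.6) L=150.0 W=57.3 ang=18.5 zmed 65.4
   15 25 130 c=(502.0,-239.6) L=137.3 W=48.4 ang=38.5 zmed 20.8
top pile [(-6, 275), (-2, 1026), (2, 836), (6, 146), (10, 5), (14, 11), (18, 31), (22, 29), (26, 14), (30, 26), (34, 140), (38, 596), (42, 487), (46, 92), (50, 2)]
   36 46 1181 c=(575.9,-67.9) L=151.8 W=56.4 ang=18.4 zmed 41.5
top tray [(-6, 401), (-2, 1801), (2, 2982), (6, 1770), (10, 366), (14, 106), (18, 93), (22, 124), (26, 223), (30, 234), (34, 81), (38, 6)]
   26 36 518 c=(477.8,347.3) L=210.9 W=162.4 ang=-1.9 zmed 30.6
   2 8 4098 c=(482.2,357.3) L=253.9 W=217.8 ang=2.5 zmed 4.7
top bench [(-6, 257), (-2, 908), (2, 769), (6, 203), (10, 20), (14, 2), (18, 4), (22, 7), (26, 19), (30, 29), (34, 8), (38, 1)]
side stack [(-6, 47), (-2, 839
[... 414 characters left out ...]
2.9,-317.2) L=192.0 W=181.5 ang=-74.5 zmed 20.6
side pile [(-6, 43), (-2, 959), (2, 436), (6, 35), (10, 34), (14, 49), (18, 63), (22, 73), (26, 84), (30, 63), (34, 105), (38, 640), (42, 218), (46, 2)]
   36 46 930 c=(575.4,-67.7) L=151.0 W=64.0 ang=18.3 zmed 40.9
side tray [(-6, 296), (-2, 5362), (2, 6260), (6, 1502), (10, 372), (14, 401), (18, 366), (22, 369), (26, 621), (30, 462), (34, 13), (38, 9), (42, 3), (46, 9), (50, 9), (54, 14), (58, 13), (62, 11), (66, 14), (70, 19), (74, 16), (78, 24), (82, 23), (86, 55), (90, 44)]
   26 36 1094 c=(480.0,345.4) L=258.9 W=251.7 ang=27.8 zmed 29.6
   2 8 7479 c=(507.8,339.2) L=333.7 W=257.9 ang=27.2 zmed 4.4
side bench [(-6, 10), (-2, 305), (2, 82)]
```

```bash
python3 - <<'E'
from h import *
f=np.load('top0.npz');W=cloud('top',f['d'])
for u,v in [(545,180),(545,240),(580,220),(600,185),(530,240),(535,75),(560,225)]:print(u,v,W[v,u].round(3))
from scipy.spatial.transform import Rotation as R
from bench import ctrl
s=ctrl.sense();M=R.from_rotvec(s['ee_rot']).as_matrix();print(M.round(4),np.degrees(np.arctan2(M[1,0],M[0,0])),s['time_s'])
# fine angle of the manifold via top-face colour mask edges
p=f['p'];a,b,c,d=390,165,440,245
for n,bb,bx in (('top',(90,104),(390,165,440,245)),('side',(90,104),(285,175,355,225)),('top',(60,70),(390,165,440,245)),('top',(36,46),(315,150,365,225)),('side',(36,46),(232,222,306,260))):
    W=cloud(n,np.load(f'{n}0.npz')['d']);a,b,c,d=bx;w=W[b:d,a:c].reshape(-1,3);z=w[:,2]*1e3
    w=w[(z>bb[0])&(z<bb[1])][:,:2];m=w.mean(0);_,_,V=np.linalg.svd(w-m,full_matrices=False);print(n,bb,m.round(4),np.degrees(np.arctan(V[0,1]/V[0,0])))
E
```

```text
545 180 [ 0.574 -0.544  0.144]
545 240 [ 0.435 -0.545  0.128]
580 220 [ 0.464 -0.579  0.241]
600 185 [ 0.541 -0.625  0.24 ]
530 240 [ 0.448 -0.544  0.033]
535 75 [ 0.839 -0.537  0.125]
560 225 [ 0.467 -0.571  0.153]
[[-9.392e-01 -3.435e-01 -6.000e-04]
 [-3.435e-01  9.392e-01  1.300e-03]
 [ 1.000e-04  1.500e-03 -1.000e+00]] -159.91139112524394 0.1
top (90, 104) [ 0.5275 -0.2479] 16.685460349462353
side (90, 104) [ 0.5263 -0.2439] 17.004121407238408
top (60, 70) [ 0.5309 -0.2489] 21.39849154054344
top (36, 46) [ 0.5743 -0.0683] 18.75600166097329
side (36, 46) [ 0.5737 -0.0656] 17.953547005871936
```

View pics/top_stack.png

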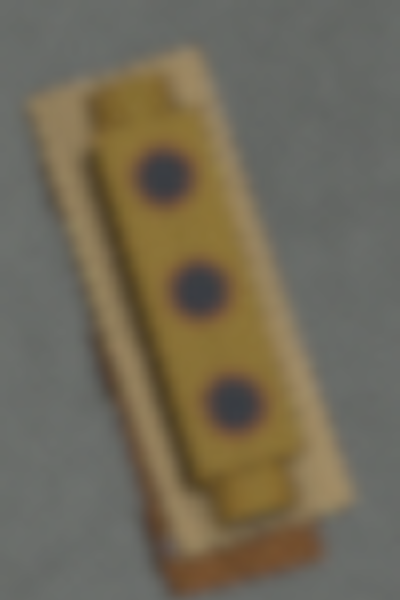

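The enlarged crop shows the brass manifold and its three ports, lying nearly centred on the plate. Top and side views agree on manifold (0.528,-0.248) at 17°, plate (0.533,-0.250) at 18.5°, pile (0.576,-0.068) at 18.4° and tray (0.478,0.347) at -2°. Boxes up to 0.24 m stand at y<-0.54, so I move in +y first to clear them.

Request:
carry_out(moves=[[[0.005, 0.03, 0], 0, -1], [[0.005, 0.05, 0], 0, -1], [[0.005, 0.05, 0], 0, -1], [[0.01, 0.05, 0], -1, -1], [[0.025, 0.045, 0], -1, -1], [[0.045, 0.03, 0], -1, -1], [[0.05, 0.03, 0], 0, -1], [[0.05, 0.03, -0.01], 0, -1], [[0.05, 0.03, -0.02], 0, -1], [[0.03, 0.025, -0.02], 0, -1]], force=40)

```text
time_s: 1.35
position: [0.5088, -0.2623, 0.3537]
ee_rot: [0.469, -3.106, -0.0]
ft_force: [0.1, -0.2, -0.1]
finger_gap: 0.0873
```

Request:
carry_out(moves=[[[0.015, 0.01, -0.01], 0, -1], [[0.006, 0.006, -0.02], 0, -1], [[0, 0, -0.03], 0, -1], [[0, 0, 0], 0, -1]])

```text
time_s: 1.85
position: [0.5268, -0.2481, 0.2928]
ee_rot: [0.465, -3.103, -0.002]
ft_force: [-0.5, -0.4, 0.4]
finger_gap: 0.0877
```

```bash
python3 - <<'E'
from h import *
from bench import ctrl
from scipy.spatial.transform import Rotation as R
for n in("top","side"):
    p,d=vision.grab_frame(n)
    s={'top':(370,150,470,250),'side':(270,130,390,230)}[n];a,b,c,e=s
    cv2.imwrite(f"pics/{n}1.png",cv2.resize(p[b:e,a:c,::-1],None,fx=5,fy=5,interpolation=cv2.INTER_CUBIC))
s=ctrl.sense();M=R.from_rotvec(s['ee_rot']).as_matrix();print(s['position'],np.degrees(np.arctan2(-M[1,0],-M[0,0])),s['time_s'])
E
```

```text
[ 0.52795599 -0.24838051  0.29546528] 17.088027179364364 1.95
```

View pics/side1.png

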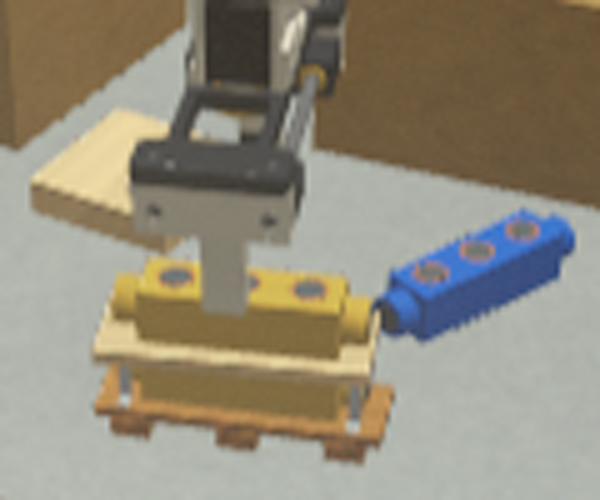

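The side view shows the near finger at about (225,280) in the crop, in front of the middle of the manifold. The clearance is good, so I go down and grip.

Request:
carry_out(moves=[[[0, 0, -0.02], 0, -1], [[0, 0, -0.018], 0, -1], [[0, 0, -0.008], 0, -1], [[0, 0, 0], 0, -0.3], [[0, 0, 0], 0, 0.3], [[0, 0, 0], 0, 0.6], [[0, 0, 0], 0, 1], [[0, 0, 0], 0, 1], [[0, 0, 0], 0, 1]], force=40)

```text
time_s: 3.08
position: [0.5279, -0.2478, 0.2487]
ee_rot: [0.467, -3.107, -0.0]
ft_force: [-1.3, 0.6, 1.3]
finger_gap: 0.0336
```

Request:
carry_out(moves=[[[0, 0, 0.005], 0, 1], [[0, 0, 0.015], 0, 1], [[0, 0, 0.02], 0, 1], [[0, 0, 0.02], 0, 1], [[0, 0, 0.01], 0, 1], [[0, 0, 0], 0, 1]])

```text
time_s: 3.82
position: [0.528, -0.2479, 0.3195]
ee_rot: [-0.467, 3.105, -0.0]
ft_force: [-0.2, -0.1, -6.7]
finger_gap: 0.034
```

```bash
python3 - <<'E'
from h import *
p,d=vision.grab_frame("side");a,b,c,e=270,110,390,230
cv2.imwrite(f"pics/side2.png",cv2.resize(p[b:e,a:c,::-1],None,fx=5,fy=5,interpolation=cv2.INTER_CUBIC))
W=cloud('side',d)[170:230,280:360].reshape(-1,3);z=W[:,2]*1e3;s=W[(z>60)&(z<70)];print(len(s),rect(s))
E
```

```text
744 c=(533.0,-250.4) L=150.8 W=64.1 ang=19.9
```

View pics/side2.png

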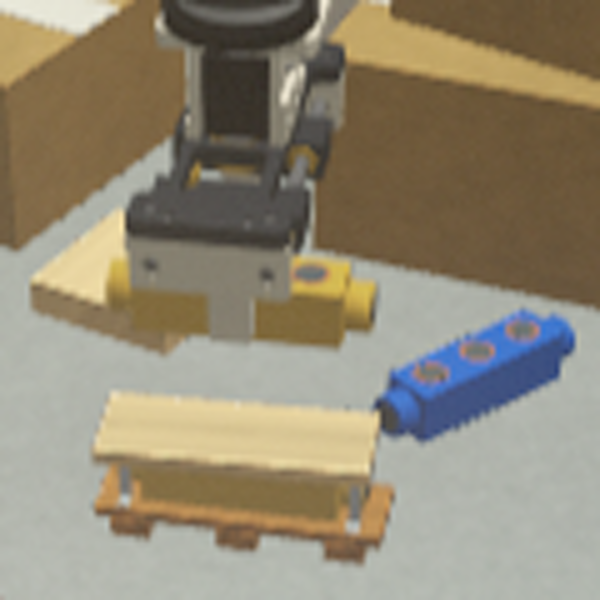

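The plate stayed in place at (0.533,-0.250). The manifold is held level, with a 34 mm opening and 6.7 N on the wrist. I carry it to the tray.

Request:
carry_out(moves=[[[-0.002, 0.02, 0], 0, 1], [[-0.004, 0.04, 0], -2, 1], [[-0.004, 0.05, 0], -2, 1], [[-0.004, 0.05, 0], -2, 1], [[-0.004, 0.05, 0], -2, 1], [[-0.005, 0.05, 0], -2, 1], [[-0.005, 0.05, 0], -2, 1], [[-0.005, 0.05, 0], -2, 1], [[-0.004, 0.05, 0], -2, 1], [[-0.004, 0.05, 0], -2, 1]])

```text
time_s: 5.12
position: [0.4858, 0.214, 0.318]
ee_rot: [-0.026, -3.141, 0.001]
ft_force: [1.2, 0.2, -5.9]
finger_gap: 0.0335
```

Request:
carry_out(moves=[[[-0.004, 0.05, 0], -1, 1], [[-0.003, 0.045, 0], 0, 1], [[-0.002, 0.03, 0], 0, 1], [[0, 0.01, 0], 0, 1], [[0, 0, -0.02], 0, 1], [[0, 0, -0.03], 0, 1], [[0, 0, -0.02], 0, 1], [[0, 0, 0], 0, 1], [[0, 0, 0], 0, 1]])

```text
time_s: 6.25
position: [0.4783, 0.3471, 0.2494]
ee_rot: [0.052, 3.141, 0.0]
ft_force: [0.8, -0.5, -5.9]
finger_gap: 0.034
```

```bash
python3 - <<'E'
from h import *
from bench import ctrl
from scipy.spatial.transform import Rotation as R
for n,(a,b,c,e) in {'top':(120,140,270,290),'side':(120,270,290,440)}.items():
    p,d=vision.grab_frame(n)
    cv2.imwrite(f"pics/{n}3.png",cv2.resize(p[b:e,a:c,::-1],None,fx=3.5,fy=3.5,interpolation=cv2.INTER_CUBIC))
s=ctrl.sense();M=R.from_rotvec(s['ee_rot']).as_matrix();print(s['position'],np.degrees(np.arctan2(-M[1,0],-M[0,0])),s['time_s'],s['ft_force'])
E
```

```text
[0.47827591 0.34730521 0.24985625] -1.9036018941884485 6.35 [-0.0684724   1.33620199 -5.80877932]
```

View pics/side3.png

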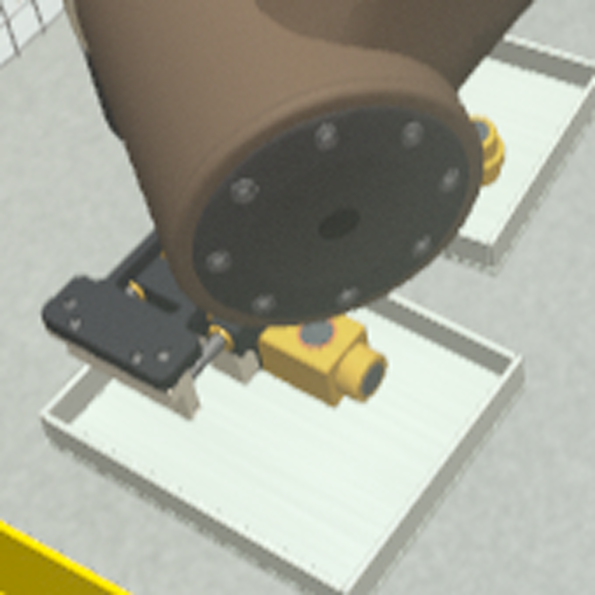

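View pics/top3.png

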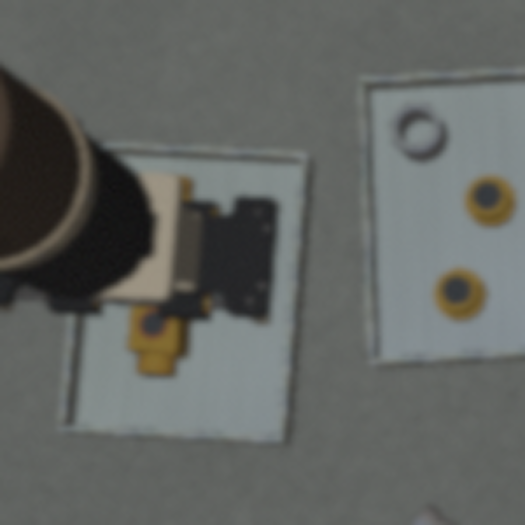

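Both views show the manifold inside the empty tray's walls, aligned with it and clear of the other tray. I lower it.

Request:
carry_out(moves=[[[0, 0, -0.02], 0, 1], [[0, 0, -0.02], 0, 1], [[0, 0, -0.012], 0, 1], [[0, 0, -0.004], 0, 1], [[0, 0, -0.002], 0, 1], [[0, 0, 0], 0, 1], [[0, 0, 0], 0, 1]])

```text
time_s: 7.22
position: [0.4781, 0.3473, 0.1912]
ee_rot: [0.052, 3.141, 0.001]
ft_force: [-0.7, 0.4, -6.7]
finger_gap: 0.0339
```

Request:
carry_out(moves=[[[0, 0, -0.001], 0, 1], [[0, 0, -0.001], 0, 1], [[0, 0, 0], 0, 1]])

```text
time_s: 7.6
position: [0.478, 0.3472, 0.1887]
ee_rot: [0.052, 3.141, 0.0]
ft_force: [-1.1, -0.6, -6.3]
finger_gap: 0.0337
```

Request:
carry_out(moves=[[[0, 0, -0.001], 0, 1], [[0, 0, 0], 0, 1]])

```text
time_s: 7.85
position: [0.4779, 0.3472, 0.1887]
ee_rot: [0.052, 3.141, 0.0]
ft_force: [-3.6, -2.2, 4.6]
finger_gap: 0.0338
```

Contact: the wrist force went from -6.3 to +4.6 N. I release.

Request:
carry_out(moves=[[[0, 0, 0], 0, 0.1], [[0, 0, 0], 0, 0], [[0, 0, 0], 0, -0.2], [[0, 0, 0], 0, -0.4], [[0, 0, 0], 0, -0.4], [[0, 0, 0.01], 0, -0.4], [[0, 0, 0.03], 0, -0.4], [[0, 0, 0.04], 0, -0.6], [[0, 0, 0.04], 0, -1], [[0, 0, 0], 0, -1]])

```text
time_s: 9.1
position: [0.4787, 0.3479, 0.3121]
ee_rot: [0.051, 3.136, 0.009]
ft_force: [1.2, 0.9, -0.8]
finger_gap: 0.084
```

Request:
carry_out(moves=[[[0.002, -0.03, 0], 1, -1], [[0.004, -0.05, 0], 2, -1], [[0.004, -0.05, 0], 2, -1], [[0.005, -0.05, 0], 2, -1], [[0.005, -0.05, 0], 2, -1], [[0.005, -0.05, 0], 2, -1], [[0.005, -0.05, 0], 2, -1], [[0.005, -0.05, 0], 2, -1], [[0.005, -0.05, 0], 2, -1], [[0.005, -0.05, 0], 2, -1]], force=15)

```text
time_s: 10.35
position: [0.5227, -0.1345, 0.3075]
ee_rot: [0.469, -3.106, -0.0]
ft_force: [0.8, 0.0, -0.4]
finger_gap: 0.0881
```

Request:
carry_out(moves=[[[0.005, -0.05, 0], 1, -1], [[0.003, -0.04, 0], 0, -1], [[0.002, -0.02, 0], 0, -1], [[0, -0.006, 0], 0, -1], [[0, 0, 0], 0, -1], [[0, 0, 0], 0, -1]])

```text
time_s: 11.1
position: [0.533, -0.2479, 0.3078]
ee_rot: [-0.496, 3.102, 0.0]
ft_force: [0.4, -0.4, -0.6]
finger_gap: 0.0874
```

```bash
python3 - <<'E'
from h import *
from bench import ctrl
from scipy.spatial.transform import Rotation as R
for n,(a,b,c,e) in {'side':(270,110,390,230)}.items():
    p,d=vision.grab_frame(n)
    cv2.imwrite(f"pics/{n}4.png",cv2.resize(p[b:e,a:c,::-1],None,fx=5,fy=5,interpolation=cv2.INTER_CUBIC))
W=cloud('side',d)[165:230,280:360].reshape(-1,3);z=W[:,2]*1e3;s=W[(z>61)&(z<68)];print(len(s),rect(s))
p,d=vision.grab_frame('top');cv2.imwrite("pics/top4.png",cv2.resize(p[150:300,110:460,::-1],None,fx=2.2,fy=2.2,interpolation=cv2.INTER_CUBIC))
W=cloud('top',d)[175:272,130:215].reshape(-1,3);z=W[:,2]*1e3;s=W[(z>32)&(z<46)];print('manifold',rect(s))
W=W[(W[:,0]>.39)&(W[:,0]<.57)&(W[:,1]>.31)&(W[:,1]<.385)]; z=W[:,2]*1e3;s=W[(z>28)];print('manifold',rect(s),np.median(s[:,2]))
s=ctrl.sense();M=R.from_rotvec(s['ee_rot']).as_matrix();print(s['position'],np.degrees(np.arctan2(-M[1,0],-M[0,0])),s['time_s'],s['ft_force'])
E
```

```text
685 c=(532.5,-249.2) L=150.6 W=62.9 ang=17.1
manifold c=(477.1,346.4) L=209.7 W=159.9 ang=-1.9
manifold c=(478.6,345.3) L=138.4 W=36.5 ang=-2.1 0.03850528618884121
[ 0.5330411  -0.2479837   0.30785628] 18.171238888499232 11.2 [-0.09061115 -0.48948048 -0.35167878]
```

View pics/side4.png

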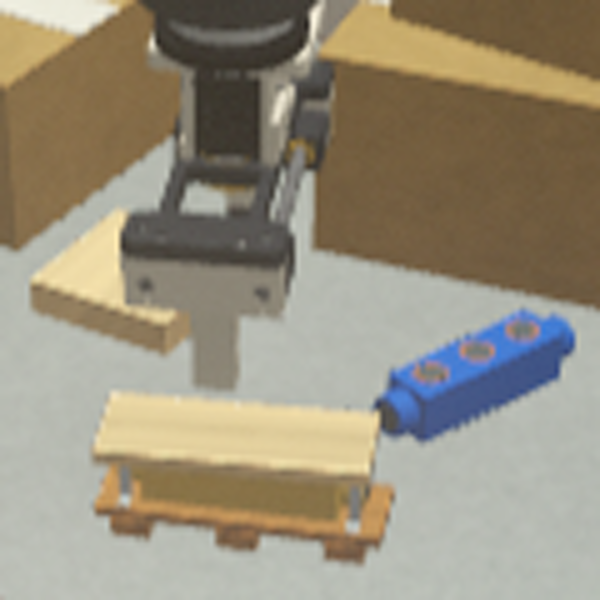

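View pics/top4.png

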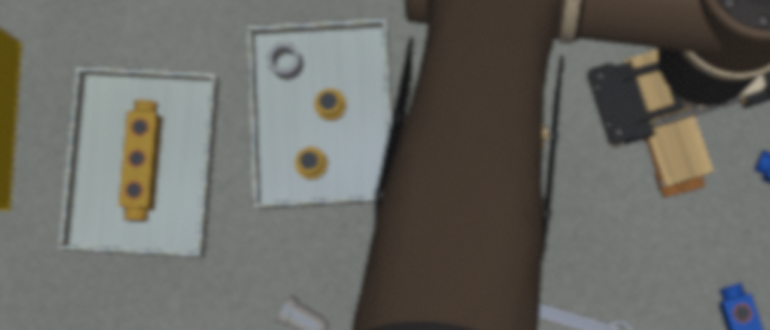

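The manifold lies flat at the tray centre (478.6,345.3), with its ports up. The gripper stands over the plate, so I go down to hold its edges with the fingertips only.

Request:
carry_out(moves=[[[0, -0.0015, -0.02], 0.3, -1], [[0, 0, -0.03], 0, -1], [[0, 0, -0.02], 0, -1], [[0, 0, -0.006], 0, -1], [[0, 0, 0], 0, -0.6], [[0, 0, 0], 0, -0.4], [[0, 0, 0], 0, -0.25], [[0, 0, 0], 0, 0], [[0, 0, 0], 0, 0.3], [[0, 0, 0], 0, 0.3]], force=15)

```text
time_s: 12.45
position: [0.5331, -0.2504, 0.2323]
ee_rot: [-0.502, 3.1, -0.001]
ft_force: [-1.2, 2.1, 5.7]
finger_gap: 0.0561
```

Request:
carry_out(moves=[[[0, 0, 0], 0, 1], [[0, 0, 0.004], 0, 1], [[0, 0, 0.01], 0, 1], [[0, 0, 0.02], 0, 1], [[0, 0, 0.01], 0, 1], [[0, 0, 0], 0, 1]])

```text
time_s: 13.2
position: [0.5331, -0.2504, 0.2766]
ee_rot: [-0.502, 3.099, -0.001]
ft_force: [0.1, 0.3, -0.6]
finger_gap: 0.0558
```

```bash
python3 - <<'E'
from h import *
from bench import ctrl
from scipy.spatial.transform import Rotation as R
n='side';a,b,c,e=(270,110,390,230)
p,d=vision.grab_frame(n)
cv2.imwrite(f"pics/{n}5.png",cv2.resize(p[b:e,a:c,::-1],None,fx=5,fy=5,interpolation=cv2.INTER_CUBIC))
s=ctrl.sense();M=R.from_rotvec(s['ee_rot']).as_matrix();print(s['position'],np.degrees(np.arctan2(-M[1,0],-M[0,0])),s['time_s'],s['ft_force'])
E
```

```text
[ 0.53281869 -0.25034078  0.27579948] 18.389085783149124 13.25 [-0.08651663 -0.4579896  -0.3534791 ]
```

View pics/side5.png

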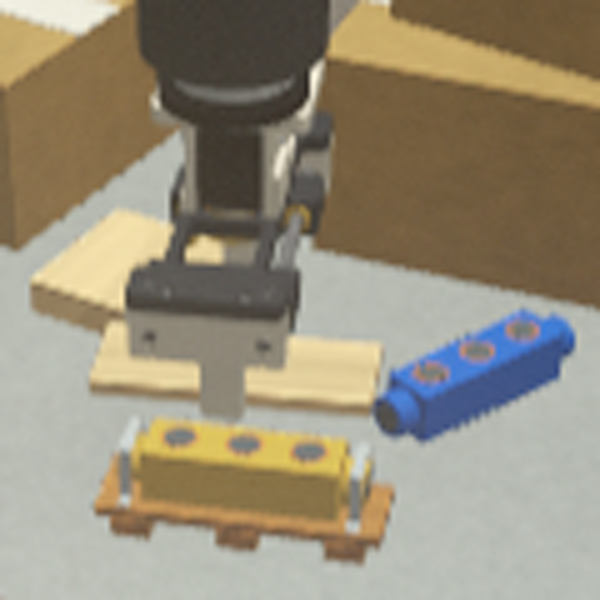

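The plate is held level at a 56 mm opening, and the lower manifold is still clipped to its skid. I move to above the pile.

Request:
carry_out(moves=[[[0.003, 0.015, 0], 0, 1], [[0.006, 0.025, 0], 0, 1], [[0.008, 0.035, 0], 0, 1], [[0.008, 0.035, 0], 0, 1], [[0.008, 0.035, 0], 0, 1], [[0.006, 0.025, 0], 0, 1], [[0.004, 0.0125, 0], 0, 1], [[0, 0, -0.015], 0, 1], [[0, 0, -0.013], 0, 1], [[0, 0, 0], 0, 1]])

```text
time_s: 14.5
position: [0.575, -0.0688, 0.2457]
ee_rot: [0.499, -3.098, -0.0]
ft_force: [-1.0, -0.5, 0.6]
finger_gap: 0.0558
```

Request:
carry_out(moves=[[[0, 0, 0], 0, 1], [[0, 0, 0], 0, 1]])

```text
time_s: 14.75
position: [0.5761, -0.0682, 0.248]
ee_rot: [-0.501, 3.101, -0.0]
ft_force: [-0.6, -0.2, -1.1]
finger_gap: 0.0561
```

```bash
python3 - <<'E'
from h import *
from bench import ctrl
from scipy.spatial.transform import Rotation as R
for n,(a,b,c,e) in {'side':(210,160,330,280),'top':(290,130,390,230)}.items():
    p,d=vision.grab_frame(n);np.savez(f'{n}6.npz',p=p,d=d)
    cv2.imwrite(f"pics/{n}6.png",cv2.resize(p[b:e,a:c,::-1],None,fx=5,fy=5,interpolation=cv2.INTER_CUBIC))
    W=cloud(n,d)[b:e,a:c].reshape(-1,3);z=W[:,2]*1e3
    ok=(abs(W[:,0]-.575)<.1)&(abs(W[:,1]+.068)<.06)
    print(n,[(int(q),int(m)) for m,q in zip(*np.histogram(z[ok],np.arange(-6,110,4)))])
    for lo,hi in((58,82),(36,44)):
        s=W[ok&(z>lo)&(z<hi)];print(lo,len(s),rect(s) if len(s)>5 else '')
s=ctrl.sense();M=R.from_rotvec(s['ee_rot']).as_matrix();print(s['position'],np.degrees(np.arctan2(-M[1,0],-M[0,0])),s['time_s'],s['ft_force'])
E
```

```text
side [(-6, 47), (-2, 784), (2, 360), (6, 34), (10, 39), (14, 44), (18, 54), (22, 75), (26, 82), (30, 84), (34, 91), (38, 430), (42, 149), (46, 1), (50, 0), (54, 0), (58, 0), (62, 0), (66, 1), (70, 50), (74, 75), (78, 352), (82, 100), (86, 17), (90, 9), (94, 13), (98, 5), (102, 1)]
58 478 c=(570.9,-58.9) L=155.8 W=67.6 ang=30.8
36 619 c=(574.3,-64.5) L=151.6 W=58.0 ang=20.0
top [(-6, 105), (-2, 457), (2, 356), (6, 78), (10, 1), (14, 10), (18, 27), (22, 28), (26, 19), (30, 14), (34, 16), (38, 35), (42, 35), (46, 4), (50, 0), (54, 0), (58, 0), (62, 0), (66, 0), (70, 5), (74, 81), (78, 269), (82, 212), (86, 30), (90, 0), (94, 0), (98, 1), (102, 0)]
58 355 c=(546.2,-79.4) L=88.6 W=56.0 ang=17.7
36 70 c=(515.2,-74.6) L=77.9 W=40.4 ang=63.4
[ 0.57602999 -0.06806197  0.24808737] 18.382727527695554 14.85 [ 0.2835261   0.25055518 -0.06463423]
```

View pics/side6.png

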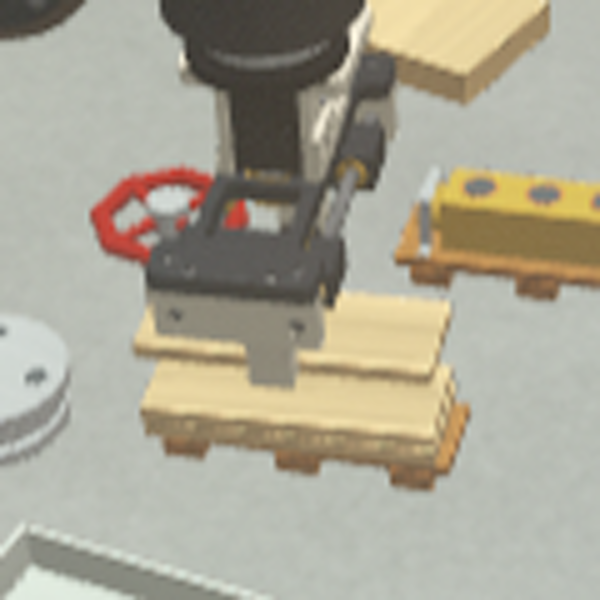

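View pics/top6.png

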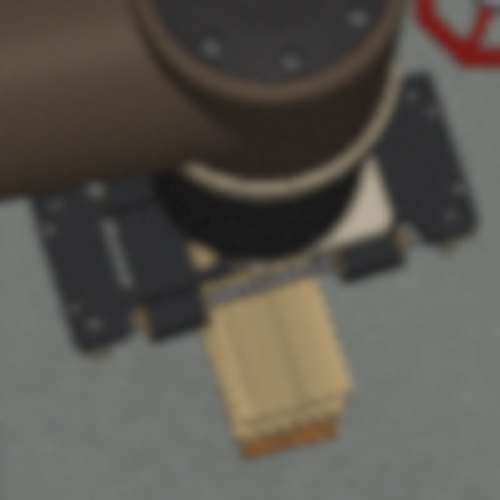

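```bash
python3 - <<'E'
from h import *
a=np.radians(18.4);U=np.array([np.cos(a),np.sin(a)]);V=np.array([-U[1],U[0]]);c0=np.array([.5757,-.0679])
for n,bx in {'side':(210,160,330,280),'top':(290,130,390,230)}.items():
    x0,y0,x1,y1=bx
    for f,lo,hi,z in((n+'0.npz',34,47,.040),(n+'6.npz',71,87,.0797)):
        D=np.load(f);W=cloud(n,D['d'])[y0:y1,x0:x1]
        vv,uu=np.mgrid[y0:y1,x0:x1];Z=W[...,2]*1e3
        m=(Z>lo)&(Z<hi)&(abs(W[...,0]-.575)<.1)&(abs(W[...,1]+.068)<.06)
        P=ray(n,np.c_[uu[m],vv[m]],z)[:,:2]-c0
        hsv=cv2.cvtColor(D['p'][y0:y1,x0:x1],cv2.COLOR_RGB2HSV)[m]
        P=P[hsv[:,1]>70]*1e3
        u=P@U;v=P@V
        print(n,f,len(P),'u %.1f..%.1f'%(u.min(),u.max()))
        for lo_u in range(-70,70,20):
            k=(u>lo_u)&(u<lo_u+20)
            if k.sum()>8: print('   ',lo_u,k.sum(),'v %.1f..%.1f'%(np.percentile(v[k],1),np.percentile(v[k],99)))
E
```

```text
side side0.npz 889 u -76.2..73.9
    -70 121 v -24.5..33.7
    -50 119 v -24.3..33.5
    -30 121 v -24.3..34.1
    -10 116 v -23.4..32.3
    10 119 v -24.3..34.2
    30 118 v -24.6..33.5
    50 117 v -23.4..34.5
side side6.npz 480 u -76.6..73.3
    -70 125 v -23.6..34.6
    -50 125 v -24.7..33.8
    -30 92 v -25.2..34.9
    10 20 v 21.2..34.1
    30 33 v 19.3..35.2
    50 35 v 9.8..33.2
top top0.npz 1225 u -75.7..74.4
    -70 167 v -25.9..27.7
    -50 161 v -26.3..27.1
    -30 163 v -25.7..27.7
    -10 166 v -26.0..27.5
    10 160 v -25.4..27.0
    30 164 v -25.2..27.6
    50 163 v -27.2..26.7
top top6.npz 545 u -76.1..15.4
    -70 182 v -27.1..25.5
    -50 179 v -27.5..26.3
    -30 117 v -26.5..24.8
    -10 10 v 7.9..22.7
```

The held plate's edges match the pile's to about 0.5 mm lengthwise and 1 mm across in both views. I lower it by about 30 mm.

Request:
carry_out(moves=[[[0, 0.0005, -0.01], 0, 1], [[0, 0, -0.01], 0, 1], [[0, 0, -0.005], 0, 1], [[0, 0, -0.002], 0, 1], [[0, 0, 0], 0, 1], [[0, 0, 0], 0, 1]])

```text
time_s: 15.6
position: [0.5761, -0.0674, 0.2209]
ee_rot: [-0.502, 3.101, -0.0]
ft_force: [-0.5, 0.6, -0.3]
finger_gap: 0.056
```

Request:
carry_out(moves=[[[0, 0, -0.001], 0, 1], [[0, 0, 0], 0, 1]])

```text
time_s: 15.85
position: [0.5759, -0.0674, 0.2197]
ee_rot: [-0.502, 3.101, 0.0]
ft_force: [-0.2, 0.6, -0.7]
finger_gap: 0.0555
```

Request:
carry_out(moves=[[[0, 0, -0.001], 0, 1], [[0, 0, 0], 0, 1]])

```text
time_s: 16.1
position: [0.5759, -0.0674, 0.2186]
ee_rot: [0.502, -3.101, -0.0]
ft_force: [0.5, -0.5, -0.4]
finger_gap: 0.0557
```

Request:
carry_out(moves=[[[0, 0, -0.0005], 0, 1], [[0, 0, 0], 0, 1]])

```text
time_s: 16.35
position: [0.576, -0.0674, 0.2183]
ee_rot: [-0.502, 3.101, -0.0]
ft_force: [-0.5, 0.6, 1.2]
finger_gap: 0.0557
```

Request:
carry_out(moves=[[[0, 0, -0.0005], 0, 1], [[0, 0, 0], 0, 1]])

```text
time_s: 16.6
position: [0.576, -0.0674, 0.2183]
ee_rot: [-0.502, 3.101, -0.0]
ft_force: [-1.9, 1.2, 6.2]
finger_gap: 0.056
```

Contact at z 0.2183 (6 N). I open slowly and go up.

Request:
carry_out(moves=[[[0, 0, 0], 0, -0.3], [[0, 0, 0], 0, -0.4], [[0, 0, 0], 0, -0.6], [[0, 0, 0], 0, -0.8], [[0, 0, 0], 0, -1], [[0, 0, 0.01], 0, -1], [[0, 0, 0.03], 0, -1], [[0, 0, 0.04], 0, -1], [[0, 0, 0.04], 0, -1], [[0, 0, 0], 0, -1]])

```text
time_s: 17.85
position: [0.5769, -0.0673, 0.3421]
ee_rot: [-0.502, 3.094, -0.001]
ft_force: [0.4, 0.3, -0.3]
finger_gap: 0.0877
```

Request:
carry_out(moves=[[[-0.01, -0.03, 0], 0, -1], [[-0.01, -0.05, 0], 0, -1], [[-0.01, -0.05, 0], 0, -1], [[-0.01, -0.05, 0], 0, -1], [[-0.01, -0.05, 0], 0, -1], [[0, -0.02, 0], 0, -1], [[0, 0, 0], 0, -1], [[0, 0, 0], 0, -1]])

```text
time_s: 18.85
position: [0.526, -0.3167, 0.3374]
ee_rot: [0.503, -3.101, -0.001]
ft_force: [-0.1, 0.2, 0.2]
finger_gap: 0.0875
```

```bash
python3 - <<'E'
from h import *
from bench import ctrl
a=np.radians(18.4);U=np.array([np.cos(a),np.sin(a)]);V=np.array([-U[1],U[0]]);c0=np.array([.5757,-.0679])
for n,(x0,y0,x1,y1) in {'side':(210,160,330,280),'top':(290,130,390,230)}.items():
    p,d=vision.grab_frame(n)
    cv2.imwrite(f"pics/{n}7.png",cv2.resize(p[y0:y1,x0:x1,::-1],None,fx=5,fy=5,interpolation=cv2.INTER_CUBIC))
    cv2.imwrite(f"pics/{n}7f.png",p[:,:,::-1])
    W=cloud(n,d)[y0:y1,x0:x1].reshape(-1,3);z=W[:,2]*1e3;ok=(abs(W[:,0]-.575)<.1)&(abs(W[:,1]+.068)<.06)
    for lo,hi in((45,56),(33,43)):
        s=W[ok&(z>lo)&(z<hi)];print(n,lo,len(s),rect(s),'z',np.median(s[:,2]))
print(ctrl.sense()['time_s'])
E
```

```text
side 45 947 c=(576.3,-69.3) L=150.4 W=63.9 ang=18.1 z 0.050686568360072806
side 33 199 c=(561.3,-49.0) L=158.0 W=52.1 ang=36.3 z 0.03839306646790119
top 45 313 c=(605.2,-58.5) L=88.2 W=55.5 ang=18.0 z 0.05122347486502299
top 33 16 c=(600.8,-32.2) L=87.1 W=27.6 ang=-0.7 z 0.041172052816614055
18.95
```

View pics/side7.png

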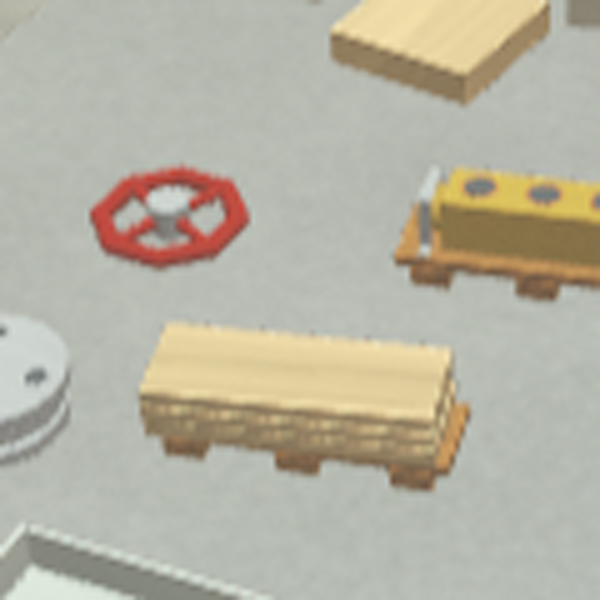

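View pics/top7f.png

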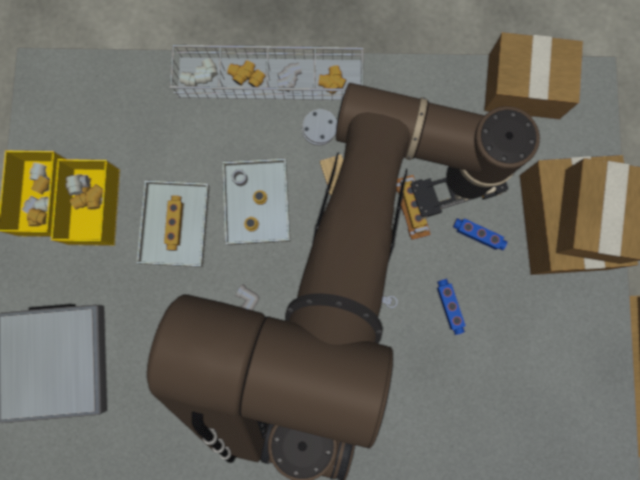

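The side view shows three plates flush on the pile, with the top face at (300,370) in the crop and measured 50.7 mm above the bench. The top view shows the manifold in the tray at (174,223), ports up. The gripper is clear of everything, so I hand the job in.

```bash
python3 -c "
from bench import ctrl
print(ctrl.close_job())"
```

```text
the job is handed in; nothing more can be done
None
```

I put the brass manifold into the empty tray first, then laid the plywood spacer plate on the pile. Both were lowered until the wrist felt contact (5–6 N) before I let go. The job was handed in at about 19 s, with the gripper open and clear of everything; the interface gives no verdict.

- **Manifold:** it lies flat with its three ports up, near the middle of the tray at (0.479, 0.345) against a tray centre of (0.478, 0.347). It is in line with the tray to within about 0.2°.
- **Plate:** the side view puts the top of the pile at 50.7 mm, as it should be with three plates. The new plate is about 1.5 mm and 0.3° from the original pile pose.
- **Less certain:** in the last top view the arm hid part of the pile, so only the side view checks the plate's final position. The visible part in the top view gave an angle of 18.0°, against 18.4° for the pile. Before lowering, the two views differed by about 1.5 mm on the plate's sideways position, which is within calibration.

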